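# Seat the loose crank on the hidden drive square and wind the lift plate level

## Robot

A 6-joint arm with a two-finger parallel gripper is mounted at the origin on a cart in front of the work surface, level with it; the furniture and walls round the work are solid. World frame = base frame: x ahead of the robot, y to its left, z up, the work surface at z = 0. Lengths are in m, angles in rad, forces in N, time in s.
With the tool pointing down it reaches from about 0.425 to 0.95 m from the base axis. Payload 14.7 kg.
Tool frame: the origin (TCP) lies midway between the tips of the shut fingers; the grasp point (between the pads) lies 19 mm behind it (grip_depth is the distance from the TCP to the grasp point, in m); z points along the fingers, y is the direction in which the jaws open and shut (so a half turn about z gives the same grasp; the last joint's range is limited). The gripper opens to 85 mm and grips with 20 to 120 N. Pads are 22 mm wide; open, the fingers measure 114 mm over their backs; the gripper's body (76 mm by 85 mm) begins 54 mm behind the grasp point. The pads swing forward as they close: fully open they stand 13 mm farther back than shut.
Start: joints at [-1.21, 0.48, 1.596, -0, 1.065, -0.047], TCP at [0.258, -0.597, 0.231] pointing down, gripper open.
Joint ranges: [-2.75, 2.75], [-0.82, 2.05], [0.23, 2.67], [-1.56, 4.7], [0.09, 2.69], [-2.92, 2.92]. Speed limits (rad/s): [1.89, 1.89, 2.39, 3.01, 3.01, 3.01].

## Interface

Orientations are given as a unit quaternion [x, y, z, w].
In Python, from bench import read_state, capture, camera_model, sign_off, grip_depth gives the robot as it stands.
- The arm moves only by the shell command python3 -m handwheel 'ROWS' [OPENING] [FORCE]. ROWS is JSON, a list of rows, each a list of 6 numbers: the shift along the tool's x, y, z in cm, then the turn, a rotation vector about the tool's x, y, z in rad. In form: [[x, y, z, wx, wy, wz], ...]. A call has 1 to 12 rows; each row is the pose to reach, as a shift and turn from the pose commanded when the call began, along the tool's axes at that moment; what a row does not reach only later rows make up. A row lasts 1/8 s, in which the tool goes at most 62.5 mm and 10.7 degrees, less where a joint would pass 70% of its speed; a pose out of reach is approached as far as the arm can. A call with a gripper value outside its range is refused whole. OPENING is the gripper's target within -1 to 1 (shut at 1, half-way at 0, fully open at -1), set as the call begins (- or left out, the last holds). The fingers move at their own pace and stop on an object; FORCE is the grip in N (left out, the last holds). Time passes only in rows, so rows that repeat a pose let the fingers close. It gives the time, the measured TCP pose, the force and the opening at its end, in the units of the state.
- read_state(): the state, without advancing time (a new reading comes with each control period).
- capture(name): name is "scene" or "side" or "wrist"; returns the picture (400x640x3 uint8, red, green, blue); there is no depth.
- camera_model(name): a dict with "camera_matrix" (3x3 intrinsics, pixels), "distortion" ([k1, k2, p1, p2, k3] as OpenCV has them; the pictures are not rectified), "extrinsics" (4x4, takes a point from camera to world coordinates). Camera axes: x right, y up, looking along -z (the intrinsics and any distortion apply to the point x, -y, -z); pixel columns grow to the right and rows downward; lengths in m; the calibration is good to about 2 mm. A picture is of the moment at which its call begins: read the wrist's pose just before it. camera_model takes no time and is no camera call; for the wrist camera it gives the pose at the moment of the call.
- sign_off(): hands the job in, once; it reports no verdict.
The state is a dict: "t": time; "joint_positions": joint angles; "qd": joint speeds; "effort": joint torques, N m; "position": TCP position; "tcp_rot": TCP orientation; "ft_force": force on the tool from outside, world axes, zero at the start; "moment": the same for the moment, N m; "grip_width": finger opening in m.
Only numpy, scipy, OpenCV 4.12 (cv2) and the standard library are available. Lean on these libraries where they do the work, as an engineer would, in place of code of your own. Each camera call takes 0.05 s, during which the arm holds its last target. There are 200 camera calls.

## Task

Set the loose crank down into the well of the lift stand, over the drive square hidden inside, feeling round for the fit with a light press and never forcing it (at most 60 N), until the crank is fully home. Then wind the crank clockwise until the lift plate is level with the fixed rest beside it, and let go, leaving the crank seated. The bearing must stay on the lift plate, and the other things on the bench are not to be disturbed.

Things in the scene. Friction and masses are not known exactly. Their poses are not given: they have to be found in the camera images.
- crank_boss (a point): Loose steel crank (105 mm tall, about 0.36 kg) standing on its square socket. This point: centre of its grip boss on the socket axis, 74 mm above the foot; boss 26 mm along x, 24 mm along y (grip the faces that look along +-y), 55 to 94 mm above the foot. z up; x along the flat arm (18 mm wide, 45 to 55 mm above the foot) to the handle; a counterweight on the -x side
- crank_foot (a point): Centre of the crank's open lower end, on its axis, same axes as crank_boss. The outside is 29.2 mm square (41 mm across corners); the cavity inside is 21.2 mm square, 29 mm deep, its flats facing +-x and +-y. Fully home, this end stands on the well floor
- crank_handle (a point): Middle of the crank's round black handle, a freely spinning upright grip 18 mm in diameter and 48 mm tall (57 to 105 mm above the foot), 70 mm from the socket axis, 81 mm above the foot; same axes as crank_boss
- well_mouth (a point): Lift stand, fixed on the bench: a block 80 x 80 mm, 100 mm high, with a round vertical well 50 mm wide, 36 mm deep in its top. This point: centre of the mouth, at the block's top, on the drive axis; its y axis points to the lift plate and the rest
- well_floor (a point): Centre of the well floor, 36 mm below the mouth. Here stands the drive square: 20 mm square, 18 mm tall, plus an 8 mm centring cone. Which way its flats look is unknown (repeats every 90 deg): the socket drops over it only within about 4 deg of that, else it rests on top. It is sprung: pressed, it sinks 10 mm at most (3 N at first, 18 N at 10 mm), then stands hard; once aligned it springs up into the socket
- spindle (a joint): Angle (rad) that the drive square has been turned since the start, 0 at the start, growing clockwise seen from above; it turns no further back than 0. It takes 0.25 N m to turn and stays where it is left. Each rad clockwise raises the lift plate by 2.5 mm
- plate_top (a point): Centre of the top face of the lift plate, a steel plate 80 x 80 x 8 mm, 120 mm along the stand's +y from the drive axis; it only moves up and down; a bearing lies on it
- rest_top (a point): Centre of the top face of the fixed rest, a steel head 60 x 44 x 10 mm on a post, 198 mm along the stand's +y from the drive axis; 10 to 18 mm higher than the lift plate at the start
- bearing_center (a point): Centre of the loose ball bearing, 52 mm across and 15 mm high, lying on the lift plate
- tub: Open grease tub, 67 mm wide, 52 mm high; origin at the centre of its underside; leave alone
- tape: Roll of tape, 68 mm wide, 19 mm high; origin at the centre of its underside; leave alone
- bottle: Oil bottle with spout, 48 mm wide, 161 mm high; origin at the centre of its underside; leave alone
- marker: Paint marker lying on its side, 126 mm long, 16 mm thick; origin at the centre of its underside; leave alone
- calliper: Caliper lying flat, 225 mm long; origin at the centre of its underside; leave alone
- pinion: Toothed pinion standing on its hub, 45 mm wide, 42 mm high; origin at the centre of its underside; leave alone
Not all that is in view belongs to the job. Of the things that look like the part that bears crank_boss, the larger one is meant.

How it is judged:
On the way, in this order (a step that is already met when the one before it is completed fails the run):
1. the crank is fully home on the drive square: its foot within 4 mm of the well floor and 4 mm of its centre (horizontal distance between crank_foot and well_floor below 0.004 m and z of crank_foot in the frame of well_floor below 0.004 m and angle between crank_foot's own z axis and vertical below 0.12 rad), for 0.2 s.
2. the lift plate is level with the rest within 3 mm (z of plate_top in the frame of rest_top between -0.003 and 0.003 m), for 0.2 s.
At the end, for the whole second after the job is handed in: The lift plate's top is level with the rest's top within 3 mm and at rest; the crank is still seated (foot within 4 mm of the well floor's centre sideways and upwards, tilted less than 0.12 rad); the bearing lies flat on the plate within 20 mm of its middle (all of step 1 and all of step 2 and horizontal distance between bearing_center and plate_top below 0.02 m and z of bearing_center in the frame of plate_top between 0.003 and 0.013 m and velocity of joint spindle below 0.05 rad/s); the robot touches nothing.
It fails at once if the crank is forced down on or against the drive square with more than 60 N (contact force between crank and spindle above 60 N).
It fails at once if a bystander (tub, tape, bottle, marker, calliper or pinion) is moved more than 30 mm (distance of any of tub, tape, bottle, marker, calliper, pinion from where it was at the start of the episode above 0.03 m).
It also fails if it takes over 70 s, if anything falls off the work surface, if the arm or the gripper's body presses on something with over 40 N, if the wrist force passes 120 N, or if a joint passes its speed limit or range.

## Working session

There is one attempt and no reset: what is moved stays moved. The work goes in short steps, Python scripts to look and compute and a shell command to move; the robot and the scene stay as the last step left them, time stands still between calls to the robot, and variables do not carry over. Pictures are saved under pics/ and viewed, about 8 in all and at most 12, crops included, and the job is handed in when it is done.

```bash
mkdir -p pics; ls; python3 - <<'E'
from bench import *
import cv2, numpy as np
s=read_state();print(s)
for n in("scene","side"):
    cv2.imwrite(f"pics/{n}0.png",capture(n)[:,:,::-1]);m=camera_model(n);print(n,np.round(m["camera_matrix"],1).tolist(),np.round(m["distortion"],3),np.round(m["extrinsics"],3).tolist())
print(grip_depth)
E
```

```text
pics
{'t': 0.0, 'joint_positions': array([-1.20960504e+00,  4.80838484e-01,  1.59685294e+00, -7.60307443e-06,
        1.06510427e+00, -4.65759290e-02]), 'qd': array([-0.00079439,  0.00127574,  0.00080799, -0.00116788,  0.00059997,
       -0.00097509]), 'effort': array([ 3.43445208e-03, -9.50642681e+01, -4.30184519e+01,  6.03910939e-05,
        1.23755971e-02, -3.64560742e-05]), 'position': array([ 0.25765308, -0.59631435,  0.23067588]), 'tcp_rot': array([ 9.79287085e-01,  2.02475786e-01, -9.75175778e-05, -5.93572353e-04]), 'ft_force': array([-0.67059595, -1.07262059, -0.15803184]), 'moment': array([ 0.0307012 , -0.00220784, -0.01800109]), 'grip_width': 0.08553025502852797}
scene [[493.9, 0.0, 318.9], [0.0, 493.9, 196.1], [0.0, 0.0, 1.0]] [-0.049  0.     0.     0.     0.   ] [[-0.774, 0.34, -0.534, -0.189], [-0.633, -0.441, 0.636, 0.854], [-0.019, 0.83, 0.557, 0.843], [0.0, 0.0, 0.0, 1.0]]
side [[511.0, 0.0, 324.5], [0.0, 511.0, 197.3], [0.0, 0.0, 1.0]] [0.049 0.    0.    0.    0.   ] [[0.999, 0.009, -0.035, 0.477], [-0.033, 0.59, -0.807, -1.333], [0.013, 0.808, 0.59, 1.06], [0.0, 0.0, 0.0, 1.0]]
0.0187
```

View pics/scene0.png

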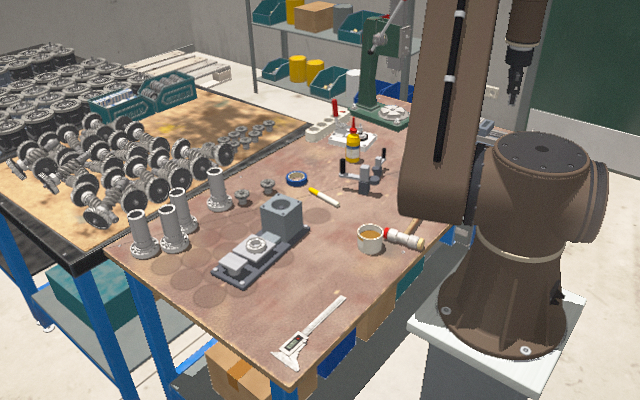

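View pics/side0.png

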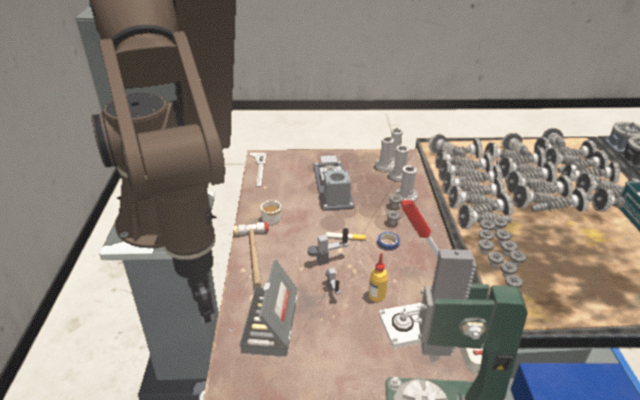

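The scene view shows the stand's well at about (282,203), the bearing on its plate at (257,243) and the rest at (232,263). Two cranks overlap near (365,175). The side view shows the larger crank at about (325,247), the smaller one at (332,282) and the well at (336,176). I'll zoom in on these.

```bash
python3 - <<'E'
import cv2, numpy as np
a=cv2.imread("pics/side0.png");b=cv2.imread("pics/scene0.png")
f=lambda i,x,y:cv2.resize(i[y:y+75,x:x+100],None,fx=4,fy=4,interpolation=cv2.INTER_CUBIC)
cv2.imwrite("pics/c1.png",np.vstack([np.hstack([f(a,285,220),f(a,290,145)]),np.hstack([f(b,320,130),f(b,215,190)])]))
E
```

```text
(no output)
```

View pics/c1.png

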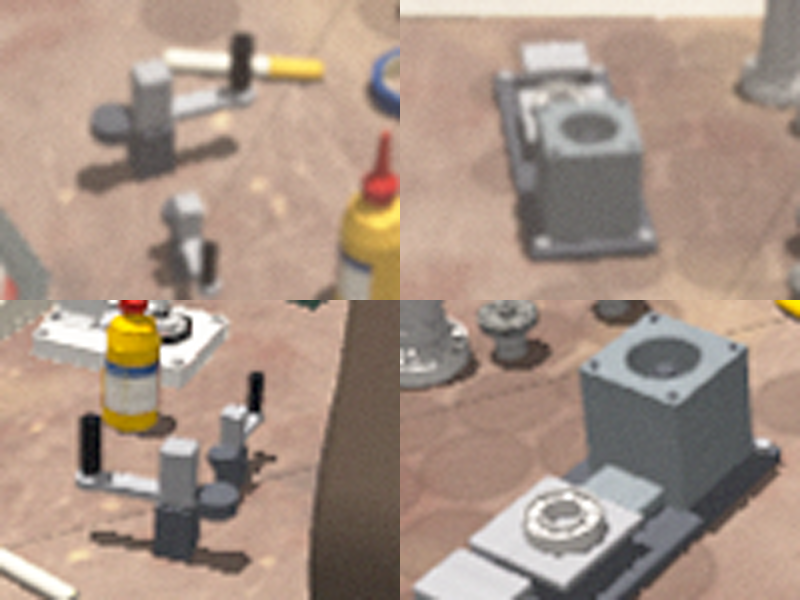

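The larger crank's boss top is at side (323,237) and scene (365,166), and its handle top at side (345,230) and scene (342.5,159.5). The well mouth is at side (337,177) and scene (281,204). I'll cast rays from both views and check that they agree.

```bash
cat > h.py <<'E'
import cv2, numpy as np
from bench import *
from scipy.spatial.transform import Rotation as R
def ray(n,uv,m=None):
    m=m or camera_model(n)
    p=cv2.undistortPoints(np.array([[uv]],float),np.array(m["camera_matrix"]),np.array(m["distortion"]))[0,0]
    E=np.array(m["extrinsics"]);d=E[:3,:3]@np.array([p[0],-p[1],-1]);return E[:3,3],d/np.linalg.norm(d)
def onz(n,uv,z,m=None):
    o,d=ray(n,uv,m);return o+d*(z-o[2])/d[2]
def tri(u1,u2):
    A=[];b=[];rs=[ray("side",u1),ray("scene",u2)]
    for o,d in rs:
        P=np.eye(3)-np.outer(d,d);A.append(P);b.append(P@o)
    x=np.linalg.lstsq(np.vstack(A),np.hstack(b),rcond=None)[0]
    return x,[np.linalg.norm((np.eye(3)-np.outer(d,d))@(x-o)) for o,d in rs]
def proj(m,p):
    E=np.array(m["extrinsics"]);q=E[:3,:3].T@(np.asarray(p,float)-E[:3,3])
    return cv2.projectPoints(np.array([[q[0],-q[1],-q[2]]]),np.zeros(3),np.zeros(3),np.array(m["camera_matrix"]),np.array(m["distortion"]))[0][0,0]
def rel(p,yaw=None):
    "shift in tool axes (cm) from the measured TCP to world p"
    s=read_state();return R.from_quat(s["tcp_rot"]).inv().apply(np.array(p)-s["position"])*100
E
python3 - <<'E'
from h import *
np.set_printoptions(precision=4,suppress=True)
for k,a,b,z in (("boss",(323,237),(365,166),.094),("handle",(345.2,229),(342.5,159),.105),("mouth",(337,177),(280.7,204.2),.1),("rest",(328.7,159.2),(232,261),None)):
    print(k,*tri(a,b),*( [onz("side",a,z),onz("scene",b,z)] if z else []))
s=read_state();T=R.from_quat(s["tcp_rot"]);print(T.as_matrix())
m=camera_model("wrist");E=np.array(m["extrinsics"]);print("cam in tool",T.inv().apply(E[:3,3]-s["position"]),T.as_matrix().T@E[:3,:3],m["camera_matrix"])
E
```

```text
boss [ 0.522  -0.208   0.0953] [np.float64(0.0013268886262228663), np.float64(0.0013268886262219164)] [ 0.5233 -0.2054  0.094 ] [ 0.5217 -0.2095  0.094 ]
handle [ 0.5882 -0.1855  0.1062] [np.float64(0.0005064167442253343), np.float64(0.0005064167442252406)] [ 0.5888 -0.1836  0.105 ] [ 0.5888 -0.187   0.105 ]
mouth [0.5795 0.097  0.0995] [np.float64(0.00031980466275303065), np.float64(0.00031980466275235373)] [0.5797 0.0966 0.1   ] [0.5785 0.0976 0.1   ]
rest [0.5608 0.295  0.0475] [np.float64(0.0003834705011818001), np.float64(0.00038347050118099933)]
[[ 0.918   0.3965 -0.0004]
 [ 0.3965 -0.918   0.0011]
 [ 0.0001 -0.0011 -1.    ]]
cam in tool [ 0.0822 -0.0001 -0.1426] [[-0.0002  0.9477  0.3191]
 [ 1.      0.      0.0006]
 [ 0.0006  0.3191 -0.9477]] [[313.5874   0.     320.7611]
 [  0.     313.5874 204.3431]
 [  0.       0.       1.    ]]
```

Both views agree to about 1 mm:
- **Crank:** at (0.522, -0.208), yaw about 0.33. The handle measures 70 mm from the axis, as given.
- **Well:** at (0.580, 0.097), with its mouth at z = 0.100.
- **Rest:** 199 mm from the well, top at z of about 0.0475.

I'll look into the well from above first.

```bash
python3 - <<'E'
from h import *
for p in ((.5,-.2,.3),(.502,.07,.3),(.502,.07,.14)): print(np.round(rel(p),1))
E
```

```text
[ 38.  -26.8  -6.9]
[ 48.9 -51.5  -6.9]
[ 48.9 -51.5   9.1]
```

```bash
python3 -m handwheel '[[38,-26.8,-6.9,0,0,0],[38,-26.8,-6.9,0,0,0],[38,-26.8,-6.9,0,0,0],[38,-26.8,-6.9,0,0,0],[38,-26.8,-6.9,0,0,0],[38,-26.8,-6.9,0,0,0],[38,-26.8,-6.9,0,0,0],[38,-26.8,-6.9,0,0,0],[38,-26.8,-6.9,0,0,0],[38,-26.8,-6.9,0,0,0]]' -0.2
python3 -m handwheel '[[10.9,-24.7,0,0,0,0.08],[10.9,-24.7,0,0,0,0.08],[10.9,-24.7,0,0,0,0.08],[10.9,-24.7,0,0,0,0.08],[10.9,-24.7,0,0,0,0.08],[10.9,-24.7,16,0,0,0.08],[10.9,-24.7,16,0,0,0.08],[10.9,-24.7,16,0,0,0.08],[10.9,-24.7,16,0,0,0.08],[10.9,-24.7,16,0,0,0.08]]'
python3 - <<'E'
from h import *
s=read_state();print(s["t"],s["position"],R.from_quat(s["tcp_rot"]).as_matrix()[:,0])
m=camera_model("wrist");im=capture("wrist")[:,:,::-1]
cv2.imwrite("pics/w1.png",im);c=proj(m,[.5795,.097,.1]);print(c)
x,y=[int(v) for v in c]
c=im[max(0,y-75):y+75,x-100:x+100];cv2.imwrite("pics/w1c.png",np.vstack([cv2.resize(im,(480,300)),cv2.resize(c,(480,int(480*c.shape[0]/200)),interpolation=cv2.INTER_CUBIC)])[:600])
E
```

```text
t: 1.35
position: [0.5, -0.2002, 0.3]
tcp_rot: [0.979, 0.203, -0.0, -0.0]
ft_force: [0.5, 0.4, 0.0]
grip_width: 0.051
t: 2.6
position: [0.5033, 0.0694, 0.1415]
tcp_rot: [0.987, 0.163, 0.001, 0.0]
ft_force: [0.5, -0.1, 0.1]
grip_width: 0.0513
2.6 [0.5032625  0.06939448 0.14145472] [0.94707101 0.32102243 0.00104752]
[318.1686607  100.73467062]
```

View pics/w1c.png

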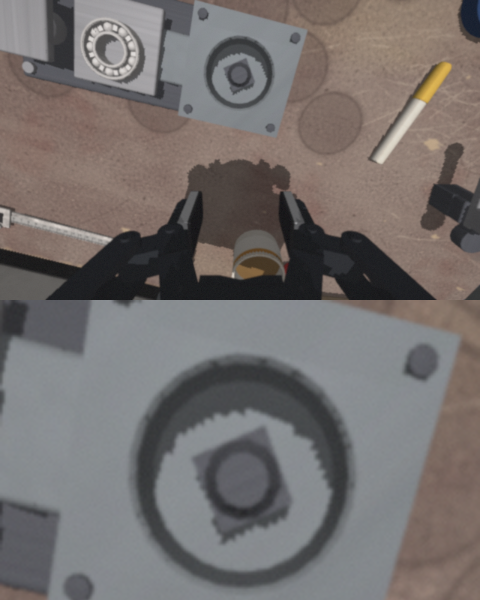

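The wrist view shows the well with its mouth centre at crop (242,470) and the drive square rotated inside it, corners at crop (264,428), (292,497), (217,528) and (194,460). I'll work out the well centre and the square's angle, plus the next move.

```bash
python3 - <<'E'
from h import *
f=lambda x,y:(218+x/2.4,25+(y-300)/2.4)
print("mouth",onz("wrist",f(242.5,470),.1), "boundary diam",np.linalg.norm(onz("wrist",f(130,470),.1)-onz("wrist",f(355,470),.1)))
c=[onz("wrist",f(*p),.082) for p in ((264,428),(292,497),(217,528),(194,460))]
print("sq centre",np.mean(c,0))
for i in range(4):
    d=c[(i+1)%4]-c[i];print(np.linalg.norm(d),np.degrees(np.arctan2(d[1],d[0]))%90)
# bearing, plate, rest in full image (480x300 -> 640x400): block edge dir
g=lambda x,y:(x*640/480,y*400/300)
a=onz("wrist",g(203,13),.1);b=onz("wrist",g(187,108),.1);d=a-b;print("block bolts",np.linalg.norm(d),np.degrees(np.arctan2(d[1],d[0]))%90)
# view pose for crank: camera beyond; TCP 10cm above the boss grasp
for p in ((.522-.04*.947,-.208-.04*.321,.26),): print(np.round(rel(p),1))
E
```

```text
mouth [0.58247234 0.09757501 0.1       ] boundary diam 0.05210713464824126
sq centre [0.58053376 0.09723779 0.082     ]
0.017998399471492378 42.714178982587555
0.020846627456277595 40.381092279803795
0.017547382035183804 37.367492617156465
0.019196936857487593 41.75524166789636
block bolts 0.06656904665915968 5.00388825660106
[-11.1  26.9 -11.8]
```

The drive square lies at about 40.6° world yaw (mod 90) with its centre near (0.581, 0.097). Now to the crank for a closer look.

```bash
python3 -m handwheel '[[0,0,-11.8,0,0,0],[0,0,-11.8,0,0,0],[-11.1,26.9,-11.8,0,0,0],[-11.1,26.9,-11.8,0,0,0],[-11.1,26.9,-11.8,0,0,0],[-11.1,26.9,-11.8,0,0,0],[-11.1,26.9,-11.8,0,0,0],[-11.1,26.9,-11.8,0,0,0],[-11.1,26.9,-11.8,0,0,0],[-11.1,26.9,-11.8,0,0,0]]'
python3 - <<'E'
from h import *
s=read_state();print(s["t"],s["position"],R.from_quat(s["tcp_rot"]).as_matrix()[:,0])
m=camera_model("wrist");im=capture("wrist")[:,:,::-1]
cv2.imwrite("pics/w2.png",im);print(proj(m,[.522,-.208,.094]),proj(m,[.5882,-.1855,.105]))
x,y=[int(v) for v in proj(m,[.555,-.2,.1])];x0,y0=x-100,max(0,y-75);print(x0,y0)
cv2.imwrite("pics/w2c.png",cv2.resize(im[y0:y0+150,x0:x0+200],(800,600),interpolation=cv2.INTER_CUBIC))
E
```

```text
t: 3.9
position: [0.4842, -0.2194, 0.259]
tcp_rot: [0.987, 0.164, 0.0, 0.0]
ft_force: [0.1, 0.5, -0.6]
grip_width: 0.0512
3.9 [ 0.48418174 -0.21944344  0.25897806] [9.46388731e-01 3.23029267e-01 6.80361784e-04]
[322.42113137 145.07245161] [322.69841531  65.46462116]
225 33
```

View pics/w2c.png

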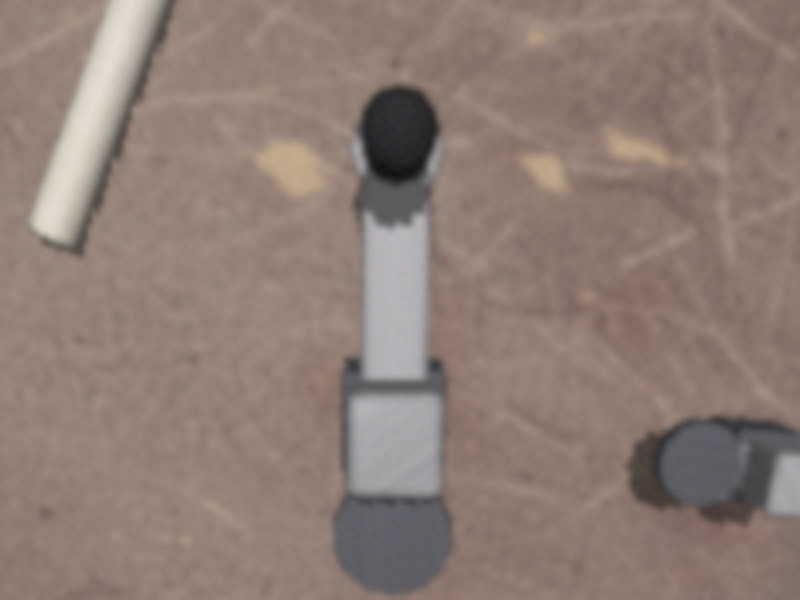

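The crank sits in view with its boss top at crop (396,444) and handle at (399,122), within 1.5 px of the prediction. The smaller crank is clear of the jaws. Next I'll compute the grasp shift.

```bash
python3 - <<'E'
from h import *
b=onz("wrist",(225+396/4,33+444/4),.094);h=onz("wrist",(225+399/4,33+125/4),.105);d=h-b
print(b,h,np.hypot(*d[:2]),np.arctan2(d[1],d[0]))
x=R.from_quat(read_state()["tcp_rot"]).as_matrix()[:,0];print(np.arctan2(x[1],x[0]))
b[2]=.060;print(rel(b))
E
```

```text
[ 0.52347302 -0.20904491  0.094     ] [ 0.58964226 -0.18679503  0.105     ] 0.06980992964329831 0.3243797026640882
0.32916563892076617
[ 4.04406029  0.28091875 19.88320179]
```

```bash
python3 -m handwheel '[[4.0,0.3,0,0,0,0],[4.0,0.3,10,0,0,0],[4.0,0.3,10,0,0,0],[4.0,0.3,15,0,0,0],[4.0,0.3,18,0,0,0],[4.0,0.3,19.8,0,0,0],[4.0,0.3,19.8,0,0,0],[4.0,0.3,19.8,0,0,0]]'
python3 -m handwheel '[[0,0,0,0,0,0],[0,0,0,0,0,0],[0,0,0,0,0,0],[0,0,0,0,0,0],[0,0,0,0,0,0],[0,0,0,0,0,0]]' 1 60
python3 -m handwheel '[[0,0,-3,0,0,0],[0,0,-8,0,0,0],[0,0,-14,0,0,0],[0,0,-20,0,0,0],[0,0,-20,0,0,0],[0,0,-20,0,0,0]]'
python3 - <<'E'
from h import *
s=read_state();print(s["position"],s["ft_force"],s["moment"])
x=R.from_quat(s["tcp_rot"]).as_matrix()[:,0];print(np.arctan2(x[1],x[0]))
print(rel((.581,.097,.26)))
E
```

```text
t: 4.95
position: [0.5236, -0.2105, 0.0614]
tcp_rot: [0.987, 0.163, 0.001, 0.0]
ft_force: [-0.5, -0.3, 0.1]
grip_width: 0.0512
t: 5.7
position: [0.5234, -0.2107, 0.0613]
tcp_rot: [0.987, 0.163, 0.001, 0.0]
ft_force: [-1.6, 1.0, 8.8]
grip_width: 0.0234
t: 6.45
position: [0.5222, -0.2101, 0.2597]
tcp_rot: [0.987, 0.163, -0.0, -0.0]
ft_force: [-0.7, 0.3, -4.6]
grip_width: 0.0233
[ 0.52217097 -0.21007485  0.25966849] [-0.70036769  0.27709942 -4.6385531 ] [ 0.01640877  0.0601938  -0.034437  ]
0.3277826017194404
[ 15.45577448 -27.1786232   -0.02723763]
```

```bash
python3 -m handwheel '[[15.4,-27.2,0,0,0,-0.38],[15.4,-27.2,0,0,0,-0.38],[15.4,-27.2,0,0,0,-0.38],[15.4,-27.2,0,0,0,-0.38],[15.4,-27.2,0,0,0,-0.38],[15.4,-27.2,0,0,0,-0.38],[15.4,-27.2,4,0,0,-0.38],[15.4,-27.2,8,0,0,-0.38],[15.4,-27.2,8,0,0,-0.38],[15.4,-27.2,8,0,0,-0.38]]'
python3 - <<'E'
from h import *
s=read_state();print(s["t"],s["position"],s["ft_force"])
x=R.from_quat(s["tcp_rot"]).as_matrix()[:,0];print(np.degrees(np.arctan2(x[1],x[0])))
ims=[]
for n in("side","scene"):
    im=capture(n)[:,:,::-1];cv2.imwrite(f"pics/{n}1.png",im);x,y=[int(v) for v in proj(camera_model(n),[.59,.1,.15])];print(n,x-50,y-75)
    ims.append(cv2.resize(im[y-75:y+75,x-50:x+50],(400,600),interpolation=cv2.INTER_CUBIC))
cv2.imwrite("pics/c3.png",np.hstack(ims))
E
```

```text
t: 7.7
position: [0.5812, 0.0963, 0.1807]
tcp_rot: [0.938, 0.346, -0.0, -0.0]
ft_force: [0.0, 0.1, -3.2]
grip_width: 0.0233
7.7 [0.58118318 0.09630324 0.18067167] [ 4.59290035e-04  1.14066815e-01 -3.17809873e+00]
40.525659400784875
side 290 88
scene 225 112
```

View pics/c3.png

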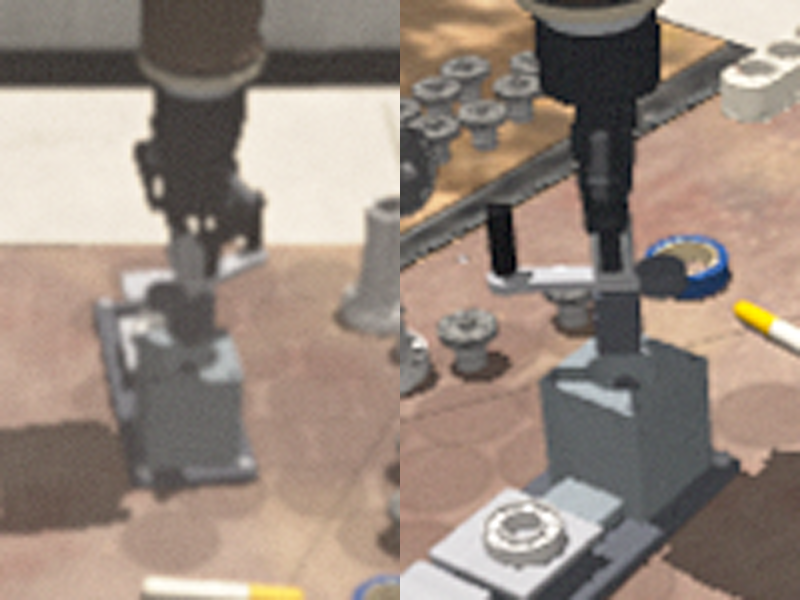

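Both views show the crank held level with its socket over the well. I'll lower it gently into the well mouth and watch the force.

```bash
python3 -m handwheel '[[0,0,1,0,0,0],[0,0,2,0,0,0],[0,0,2.6,0,0,0],[0,0,2.8,0,0,0],[0,0,2.8,0,0,0]]'
python3 -m handwheel '[[0,0,0.3,0,0,0],[0,0,0.6,0,0,0],[0,0,0.8,0,0,0],[0,0,0.8,0,0,0]]'
```

```text
t: 8.43
position: [0.581, 0.0967, 0.1521]
tcp_rot: [0.938, 0.347, -0.0, -0.0]
ft_force: [-0.3, -1.2, -4.6]
grip_width: 0.0234
t: 8.93
position: [0.5809, 0.0967, 0.1441]
tcp_rot: [0.938, 0.347, -0.0, -0.0]
ft_force: [0.9, 0.0, -4.3]
grip_width: 0.0234
```

```bash
python3 -m handwheel '[[0,0,0.15,0,0,0],[0,0,0.3,0,0,0],[0,0,0.4,0,0,0],[0,0,0.4,0,0,0]]'
python3 -m handwheel '[[0,0,0.1,0,0,0],[0,0,0.2,0,0,0],[0,0,0.3,0,0,0],[0,0,0.3,0,0,0]]'
```

```text
t: 9.43
position: [0.5808, 0.0967, 0.1401]
tcp_rot: [0.938, 0.347, -0.0, -0.0]
ft_force: [-1.3, -0.9, -4.2]
grip_width: 0.0235
t: 9.93
position: [0.5809, 0.0967, 0.1372]
tcp_rot: [0.938, 0.347, -0.0, -0.0]
ft_force: [-1.6, -1.3, -5.7]
grip_width: 0.0233
```

The foot is about 6 mm below the top of the square with no spring load, so the socket is already over it. I'll continue gently.

```bash
python3 -m handwheel '[[0,0,0.2,0,0,0],[0,0,0.4,0,0,0],[0,0,0.6,0,0,0],[0,0,0.8,0,0,0],[0,0,0.8,0,0,0]]'
python3 -m handwheel '[[0,0,0.1,0,0,0],[0,0,0.2,0,0,0],[0,0,0.3,0,0,0],[0,0,0.35,0,0,0],[0,0,0.35,0,0,0]]'
```

```text
t: 10.55
position: [0.5809, 0.0967, 0.129]
tcp_rot: [0.938, 0.347, -0.0, -0.0]
ft_force: [-1.5, -1.6, -4.8]
grip_width: 0.0232
t: 11.18
position: [0.581, 0.0967, 0.1257]
tcp_rot: [0.938, 0.347, -0.0, -0.0]
ft_force: [-1.9, -2.8, -4.6]
grip_width: 0.0231
```

```bash
python3 -m handwheel '[[0,0,0.05,0,0,0],[0,0,0.1,0,0,0],[0,0,0.1,0,0,0]]'
python3 -m handwheel '[[0,0,0.05,0,0,0],[0,0,0.1,0,0,0],[0,0,0.1,0,0,0]]'
```

```text
t: 11.55
position: [0.5811, 0.0968, 0.1255]
tcp_rot: [0.938, 0.347, 0.0, 0.0]
ft_force: [-5.6, -2.4, 8.9]
grip_width: 0.0232
t: 11.92
position: [0.5812, 0.0968, 0.1254]
tcp_rot: [0.938, 0.347, 0.0, 0.0]
ft_force: [-10.7, -2.5, 24.6]
grip_width: 0.0234
```

Floor contact came at TCP z = 0.1255, right where the seated height should be. I'll ease off, release, rise and look.

```bash
python3 -m handwheel '[[0,0,-0.15,0,0,0],[0,0,-0.15,0,0,0],[0,0,-0.15,0,0,0],[0,0,-0.15,0,0,0],[0,0,-0.15,0,0,0]]' -0.3
python3 -m handwheel '[[0,0,-3,0,0,0],[0,0,-8,0,0,0],[0,0,-13,0,0,0],[0,0,-13,0,0,0],[0,0,-13,0,0,0]]'
python3 - <<'E'
from h import *
s=read_state();print(s["t"],s["position"],s["ft_force"])
m=camera_model("wrist");im=capture("wrist")[:,:,::-1];cv2.imwrite("pics/w3.png",im)
x,y=[int(v) for v in proj(m,[.5811,.0968,.158])];print("boss pred",x,y, proj(m,[.5811+.07*.76,.0968+.07*.65,.169]))
sc=capture("scene")[:,:,::-1];cv2.imwrite("pics/scene2.png",sc)
si=capture("side")[:,:,::-1];cv2.imwrite("pics/side2.png",si)
top=cv2.resize(im,(480,300));a=cv2.resize(sc[190:290,200:320],(360,300),interpolation=cv2.INTER_CUBIC);b=cv2.resize(si[145:220,290:390],(400,300),interpolation=cv2.INTER_CUBIC)
o=np.zeros((600,800,3),np.uint8);o[:300,:480]=top;o[300:,:360]=a;o[300:,400:800]=b;cv2.imwrite("pics/c4.png",o)
E
```

```text
t: 12.55
position: [0.581, 0.0968, 0.1252]
tcp_rot: [0.938, 0.347, -0.0, -0.0]
ft_force: [-0.4, 0.7, 0.3]
grip_width: 0.0559
t: 13.18
position: [0.5808, 0.0967, 0.255]
tcp_rot: [0.938, 0.347, -0.0, -0.0]
ft_force: [-0.3, 0.4, -0.9]
grip_width: 0.0555
13.175 [0.5807723  0.09671391 0.25498833] [-0.29573911  0.43567093 -0.87091633]
boss pred 321 205 [321.34441647 116.57545956]
```

View pics/c4.png

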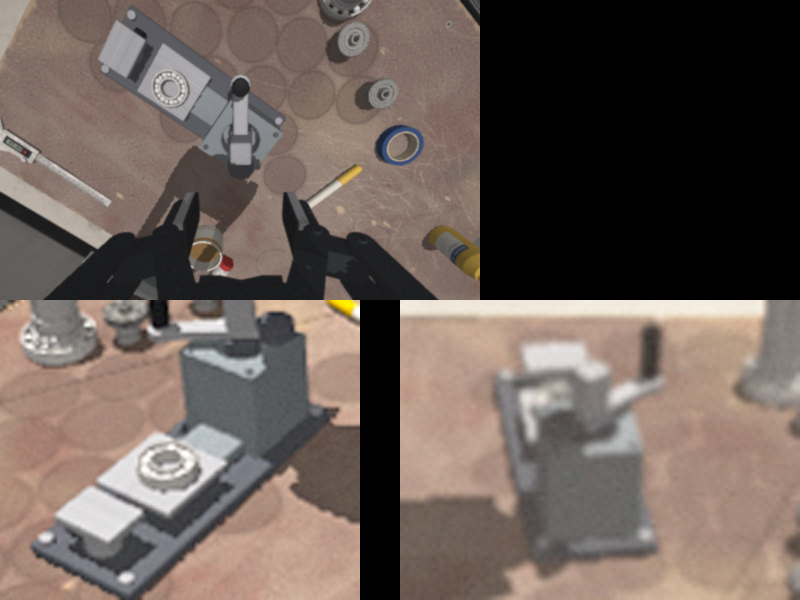

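The crank is seated, with its handle in the wrist view at (320,116), exactly as predicted. The plate and rest are visible in both the scene and wrist pictures. I'll extract their bright quads and triangulate the heights.

```bash
python3 - <<'E'
from h import *
np.set_printoptions(precision=4,suppress=True)
mods={"w":camera_model("wrist"),"s":camera_model("scene")}
ims={"w":cv2.imread("pics/w3.png"),"s":cv2.imread("pics/scene2.png")}
uy=np.array([-.095,.9955,0]);ux=np.array([.9955,.095,0]);o=np.array([.581,.097,0])
Q={}
for k,im in ims.items():
    hsv=cv2.cvtColor(im,cv2.COLOR_BGR2HSV)
    for nm,c,z in (("plate",o+120*uy/1e3,.035),("rest",o+198*uy/1e3,.0475)):
        q=proj(mods[k],c+[0,0,z])
        p=proj(mods[k],c-.03*ux+[0,0,z]) if nm=="plate" else q
        x,y=[int(round(v)) for v in p];ref=hsv[y-1:y+2,x-1:x+2].reshape(-1,3).mean(0)
        m=((hsv[...,2]>ref[2]-22)&(hsv[...,1]<60)).astype(np.uint8)
        n,l=cv2.connectedComponents(m,connectivity=4)
        cn=cv2.findContours((l==l[y,x]).astype(np.uint8),cv2.RETR_EXTERNAL,cv2.CHAIN_APPROX_NONE)[0][0]
        h=cv2.convexHull(cn)
        ap=cv2.approxPolyDP(h,4,True)[:,0];print(k,nm,p,ref,cv2.contourArea(cn),ap.tolist())
    # expected outlines
    for nm,d,z,a,b in (("plate",.12,.035,.04,.04),("rest",.198,.0475,.03,.022)):
        print(" pred",nm,[proj(mods[k],o+d*uy+i*a*ux+j*b*uy+[0,0,z]).round(1).tolist() for i,j in((-1,-1),(1,-1),(1,1),(-1,1))])
E
```

```text
w plate [219.1746 132.9222] [ 12.7778   9.6667 183.2222] 4491.0 [[217, 60], [278, 103], [243, 158], [185, 120]]
w rest [162.2621  64.4383] [143.6667   5.1111 163.8889] 2544.0 [[155, 27], [192, 54], [167, 102], [138, 95], [131, 78]]
 pred plate [[245.3, 160.4], [282.6, 101.0], [218.2, 54.4], [183.1, 119.3]]
 pred rest [[168.8, 103.0], [195.5, 51.6], [155.1, 22.8], [129.8, 76.9]]
s plate [262.2893 251.4089] [ 55.7778   9.4444 145.4444] 0.0 [[531, 398]]
s rest [232.0321 260.662 ] [129.4444   2.2222 226.4444] 231.0 [[246, 260], [236, 269], [219, 261], [230, 252]]
 pred plate [[275.2, 244.3], [251.4, 233.9], [230.9, 250.4], [255.2, 261.7]]
 pred rest [[247.3, 260.0], [229.0, 251.4], [216.8, 261.3], [235.2, 270.4]]
```

```bash
python3 - <<'E'
from h import *
np.set_printoptions(precision=4,suppress=True)
def t2(a,b):
    A=[];B=[]
    for o,d in (ray("wrist",a),ray("scene",b)):
        P=np.eye(3)-np.outer(d,d);A.append(P);B.append(P@o)
    return np.linalg.lstsq(np.vstack(A),np.hstack(B),rcond=None)[0]
P=[t2(*x) for x in (((217,60),(232.7,250)),((185,120),(257.3,261.7)),((278,103),(253.3,234)))]
Q=[t2(*x) for x in (((167,102),(246,260)),((192,54),(230,252)),((155,27),(219,261)),((131,78),(236,269)))]
print(np.array(P));print(np.array(Q),np.mean(Q,0))
# handle
h=onz("wrist",(320,116),.169);b=np.array([.581,.0968]);print("handle",h,np.hypot(*(h[:2]-b)))
s=read_state();print(rel((.581+.07*np.cos(.7073),.0968+.07*np.sin(.7073),.14)))
E
```

```text
[[0.6009 0.2577 0.0371]
 [0.5248 0.2494 0.0332]
 [0.6073 0.1813 0.0378]]
[[0.535  0.2716 0.0489]
 [0.5899 0.2759 0.0484]
 [0.5863 0.3159 0.0485]
 [0.5306 0.3104 0.0497]] [0.5605 0.2935 0.0489]
handle [0.6334 0.1432 0.169 ] 0.07002728696798209
[ 7.0751  0.0463 11.3911]
```

The rest is at about 0.049 and the plate at about 0.036, so roughly 13 mm or 5.1 rad. The handle spins freely, so I can grip it and orbit the tool without turning it.

```bash
python3 -m handwheel '[[7,0,0,0,0,0],[7,0,4,0,0,0],[7,0,8,0,0,0],[7,0,11,0,0,0],[7,0,12.2,0,0,0],[7,0,12.2,0,0,0],[7,0,12.2,0,0,0]]'
python3 -m handwheel '[[0,0,0,0,0,0],[0,0,0,0,0,0],[0,0,0,0,0,0],[0,0,0,0,0,0],[0,0,0,0,0,0]]' 1 30
```

```text
t: 14.2
position: [0.635, 0.1423, 0.1344]
tcp_rot: [0.938, 0.347, 0.001, 0.0]
ft_force: [0.5, 1.1, -0.3]
grip_width: 0.0556
t: 14.82
position: [0.6347, 0.1424, 0.1338]
tcp_rot: [0.938, 0.347, 0.001, 0.0]
ft_force: [1.2, 1.7, 5.9]
grip_width: 0.0175
```

```bash
python3 -m handwheel '[[-0.14,1.39,0,0,0,0],[-0.55,2.73,0,0,0,0],[-1.22,3.95,0,0,0,0],[-2.12,5.02,0,0,0,0],[-3.22,5.89,0,0,0,0],[-3.22,5.89,0,0,0,0]]'; python3 - <<'E'
import numpy as np
for a in (1.0,3.0):
  print(np.round([[7*(np.cos(p)-np.cos(a)),7*(np.sin(p)-np.sin(a))] for p in a+np.arange(1,11)*.2],2).tolist())
E
```

```text
t: 15.58
position: [0.6479, 0.076, 0.1336]
tcp_rot: [0.938, 0.346, 0.0, -0.0]
ft_force: [-1.0, 1.2, 5.6]
grip_width: 0.0172
[[-1.25, 0.63], [-2.59, 1.01], [-3.99, 1.11], [-5.37, 0.93], [-6.7, 0.47], [-7.9, -0.23], [-8.94, -1.16], [-9.78, -2.28], [-10.38, -3.55], [-10.71, -4.9]]
[[-0.06, -1.4], [0.16, -2.78], [0.65, -4.09], [1.39, -5.27], [2.35, -6.29], [3.5, -7.09], [4.78, -7.65], [6.14, -7.94], [7.54, -7.96], [8.92, -7.7]]
```

The orbit tracks well: radius 70.1 mm, turned 1.0 rad, light forces. Continuing to 3.0 rad, then towards 5.0.

```bash
python3 -m handwheel '[[-1.25,0.63,0,0,0,0],[-2.59,1.01,0,0,0,0],[-3.99,1.11,0,0,0,0],[-5.37,0.93,0,0,0,0],[-6.7,0.47,0,0,0,0],[-7.9,-0.23,0,0,0,0],[-8.94,-1.16,0,0,0,0],[-9.78,-2.28,0,0,0,0],[-10.38,-3.55,0,0,0,0],[-10.71,-4.9,0,0,0,0],[-10.71,-4.9,0,0,0,0]]'
```

```text
t: 16.95
position: [0.5344, 0.0441, 0.1338]
tcp_rot: [0.938, 0.347, 0.0, 0.0]
ft_force: [-2.1, -2.9, 8.8]
grip_width: 0.0168
```

```bash
python3 -m handwheel '[[-0.06,-1.4,0,0,0,0],[0.16,-2.78,0,0,0,0],[0.65,-4.09,0,0,0,0],[1.39,-5.27,0,0,0,0],[2.35,-6.29,0,0,0,0],[3.5,-7.09,0,0,0,0],[4.78,-7.65,0,0,0,0],[6.14,-7.94,0,0,0,0],[7.54,-7.96,0,0,0,0],[8.92,-7.7,0,0,0,0],[8.92,-7.7,0,0,0,0]]'
python3 - <<'E'
from h import *
s=read_state();p=s["position"]-[.581,.0968,0];print(s["t"],np.hypot(*p[:2]),(.7073-np.arctan2(p[1],p[0]))%(2*np.pi),s["ft_force"])
m=camera_model("wrist");im=capture("wrist")[:,:,::-1];cv2.imwrite("pics/w4.png",im)
sc=capture("scene")[:,:,::-1];cv2.imwrite("pics/scene3.png",sc)
o=np.vstack([cv2.resize(im,(480,300)),cv2.resize(sc[200:280,205:333],(480,300),interpolation=cv2.INTER_CUBIC)]);cv2.imwrite("pics/c5.png",o)
E
```

```text
t: 18.32
position: [0.5528, 0.1614, 0.1336]
tcp_rot: [0.938, 0.347, -0.0, -0.0]
ft_force: [-4.9, 4.8, 12.0]
grip_width: 0.0169
18.325 0.07048624679739066 5.007720252422224 [-4.90961179  4.8243646  11.95466831]
```

View pics/c5.png

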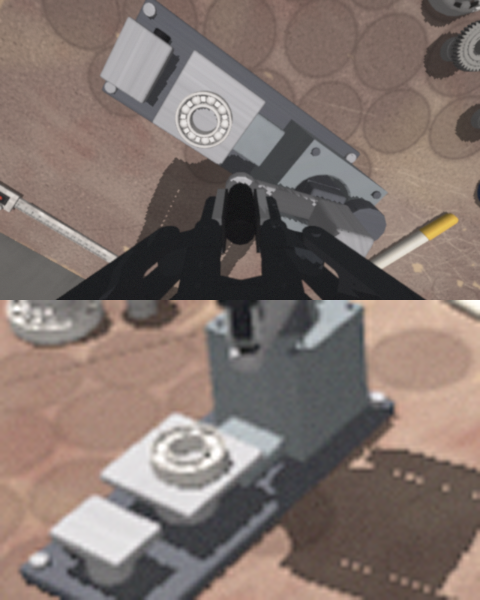

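The wrist view shows the bearing at (204,119), centred on the raised plate. In the scene view the plate and rest look nearly level. I'll release the handle, then compare the two tops precisely with a light fingertip touch on each, clear of the bearing.

```bash
python3 -m handwheel '[[0,0,0,0,0,0],[0,0,0,0,0,0],[0,0,0,0,0,0],[0,0,0,0,0,0]]' 0.2
python3 -m handwheel '[[0,0,-3,0,0,0],[0,0,-8,0,0,0],[0,0,-8,0,0,0],[9.3,-9.7,-8,0,0,0],[9.3,-9.7,-8,0,0,0],[9.3,-9.7,-8,0,0,0],[9.3,-9.7,-8,0,0,0]]'
python3 -m handwheel '[[0,0,4,0,0,0],[0,0,8,0,0,0],[0,0,12,0,0,0],[0,0,14.5,0,0,0],[0,0,15.5,0,0,0],[0,0,15.5,0,0,0]]' 1
```

```text
t: 18.92
position: [0.5525, 0.1606, 0.1332]
tcp_rot: [0.938, 0.347, -0.0, -0.0]
ft_force: [1.2, 0.2, -0.1]
grip_width: 0.0341
t: 19.8
position: [0.5596, 0.2951, 0.2124]
tcp_rot: [0.938, 0.347, -0.001, 0.0]
ft_force: [-0.7, -0.3, 0.4]
grip_width: 0.0337
t: 20.55
position: [0.5601, 0.2939, 0.0582]
tcp_rot: [0.938, 0.346, -0.0, 0.0]
ft_force: [0.3, 0.7, 0.3]
grip_width: 0.0001
```

Descending in small steps until contact with the rest (expected near 0.049).

```bash
python3 -m handwheel '[[0,0,0.3,0,0,0],[0,0,0.6,0,0,0],[0,0,0.8,0,0,0],[0,0,0.8,0,0,0]]'
python3 -m handwheel '[[0,0,0.1,0,0,0],[0,0,0.1,0,0,0]]'
python3 -m handwheel '[[0,0,0.1,0,0,0],[0,0,0.1,0,0,0]]'
```

```text
t: 21.05
position: [0.5601, 0.2949, 0.0503]
tcp_rot: [0.938, 0.347, -0.0, 0.0]
ft_force: [0.3, -1.1, -0.2]
grip_width: -0.0001
t: 21.3
position: [0.5601, 0.2948, 0.0493]
tcp_rot: [0.938, 0.347, -0.0, 0.0]
ft_force: [-0.5, 1.1, -0.3]
grip_width: -0.0001
t: 21.55
position: [0.5602, 0.2949, 0.0487]
tcp_rot: [0.938, 0.347, 0.0, -0.0]
ft_force: [-1.4, -0.4, 6.7]
grip_width: 0.0
```

The rest top makes contact at z = 0.0488. Now the plate's outer corner, clear of the bearing.

```bash
python3 -m handwheel '[[0,0,-2.5,0,0,0],[0,0,-2.5,0,0,0],[0,5.7,-2.5,0,0,0],[0,5.7,-2.5,0,0,0],[0,5.7,-1.0,0,0,0],[0,5.7,-0.4,0,0,0],[0,5.7,-0.4,0,0,0]]'
python3 -m handwheel '[[0,0,0.15,0,0,0],[0,0,0.15,0,0,0]]'
python3 -m handwheel '[[0,0,0.1,0,0,0],[0,0,0.1,0,0,0]]'
```

```text
t: 22.42
position: [0.5961, 0.252, 0.0512]
tcp_rot: [0.938, 0.347, -0.001, -0.0]
ft_force: [-0.7, 0.3, -0.1]
grip_width: 0.0004
t: 22.68
position: [0.5969, 0.2518, 0.0506]
tcp_rot: [0.938, 0.347, -0.0, -0.0]
ft_force: [-0.2, 0.2, -0.5]
grip_width: -0.0002
t: 22.92
position: [0.5972, 0.2517, 0.0503]
tcp_rot: [0.938, 0.347, 0.0, -0.0]
ft_force: [-2.4, 0.8, 8.5]
grip_width: 0.0004
```

The plate touches at 0.0504 against the rest's 0.0488, so it is about 1.6 mm high and within the 3 mm band. The earlier stereo estimate had them level to 0.5 mm. I'll retreat and take a last look.

```bash
python3 -m handwheel '[[0,0,-6,0,0,0],[0,0,-12,0,0,0],[0,0,-18,0,0,0],[-9,0,-20,0,0,0],[-9,0,-20,0,0,0],[-9,0,-20,0,0,0],[-9,0,-20,0,0,0]]'
python3 - <<'E'
from h import *
m=camera_model("wrist");im=capture("wrist")[:,:,::-1];cv2.imwrite("pics/w5.png",im)
sc=capture("scene")[:,:,::-1];si=capture("side")[:,:,::-1]
print(proj(m,[.581,.0968,.158]),proj(m,[.567,.2155,.065]),read_state()["ft_force"])
f=lambda i:cv2.resize(i,(400,300),interpolation=cv2.INTER_CUBIC)
cv2.imwrite("pics/c6.png",np.vstack([np.hstack([f(im),f(sc[190:280,200:320])]),np.hstack([f(si[140:215,290:390]),f(sc)])]))
E
```

```text
t: 23.8
position: [0.5294, 0.1933, 0.25]
tcp_rot: [0.938, 0.346, 0.0, -0.0]
ft_force: [0.1, -0.4, 0.9]
grip_width: 0.0001
[452.25100523 235.48913211] [328.37384124 139.03144969] [-0.10719767  0.64949829  0.30251152]
```

View pics/c6.png

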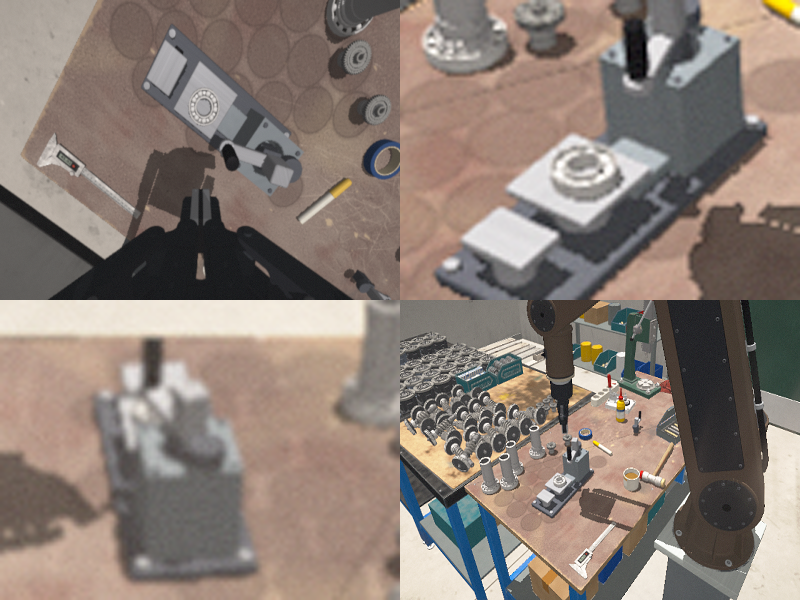

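The boss appears at (454,235) against (452,235) predicted for a seated crank, and the bearing at (326,140) against (328,139) for the plate centre. The bystanders are where they were and the gripper is clear, so I'm handing in.

```bash
python3 -c "
from bench import *
print(read_state()['t'],sign_off())"
```

```text
the job is handed in; nothing more can be done
23.95 None
```

I set the crank over the drive square, wound it clockwise about 5.0 rad by its handle, let go and handed the job in at about 24 s. The wrist camera had shown the square lying about 41° round, so the crank dropped straight on with no search. My last checks were all inside the limits.

- **Crank seating:** it met the floor at the expected depth, with at most about 25 N read at the wrist. In the last picture the boss was within 2 px of where a seated crank should appear.
- **Plate level:** light fingertip touches put the plate top at 0.0504 m and the rest at 0.0488 m. That makes the plate about 1.6 mm high, inside the 3 mm limit. An earlier camera estimate, good to about 2 mm, disagreed slightly and put them level within 0.5 mm. I did not wind back to split the difference.
- **Bearing and bench:** the bearing was within 2 px of the plate's centre. No bystander in the last picture looked moved, judged by eye. The gripper was clear of everything, at 0.25 m height.

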